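Index the sample turntable to its third stop and hold it there

TASK

Take the black wing grip on top of the small indexing turntable gently between the fingers (a light grip of 20 to 40 N is plenty; never squeeze or press it hard) and turn it clockwise, seen from above, feeling for the clicks: rest about half a second in the first stop, the same in the second, and then in the third, without overrunning the third. Finish while still holding the grip steady in the third stop, because a spring winds the turntable back when it is let go. Leave the bottle, the screw tin and the loupe round it where they are.

Things in the scene. Friction and masses are not known exactly. Their poses are not given: they have to be found in the camera images.
- index_base: Indexing turntable's dark steel base plate, 150 (x) x 140 (y) x 12 mm, bolted to the worktop; origin at the centre of its underside, the turning axis goes straight up through it. On its -x side an aluminium plunger housing, 37 mm high, whose brass screw ends 76 mm from the axis. Keep clear of the tall microscope (x over 0.5 m, y under -0.28 m) and of the monitor (x over 0.58 m).
- table_top (a point): Centre of the top of the bare aluminium turntable (124 mm across, top 48 mm above the worktop), fixed under the wing grip and turning with it. It carries two resin sample mounts, up to 70 mm above the worktop, in line with the grip, 29 to 60 mm from the axis. Return spring 0.16 N m per rad, friction 0.05 and clicks 0.05 N m: at most 0.35 N m to turn; 30 N of grip holds it without slip.
- knob_grip (a point): Black wing grip that turns the table: upright flat bar 46 mm long (its x axis), 14 mm thick (its y axis: the fingers close along this), from 88 to 116 mm above the worktop, red stripe on top toward +x; under it a 22 mm round neck. The point lies on the turning axis, 104 mm above the worktop; z is up; it turns with the grip.
- index_knob (a joint): Angle of the wing grip, rad, growing clockwise from above; 0: its x axis is the base's. Starts at 0.02 to 0.18, at rest on a smooth stretch. From about 0.33 resistance rises to a crest at 0.50, then it clicks into stop 1 at 0.67; stop 2 at 1.02, stop 3 at 1.37, an unwanted fourth at 1.72, crests midway (after stop 3: 1.54). Let go in stop 3 it winds back out of it.
- lens_cleaner: White plastic bottle, 36 mm across, 106 mm high, standing loose; origin at the centre of its underside.
- screw_tin: Round pale tin, 62 mm across, 29 mm high, loose; origin at the centre of its underside.
- loupe: Small loupe with a dark handle lying loose, 34 x 63 x 12 mm; origin at the centre of its underside.

How it is judged (in metres and radians):
On the way, in this order (a step that is already met when the one before it is completed fails the run):
1. the wing grip rests in the first stop, held by the fingers (0.2 s within 0.10 rad) (value of joint index_knob between 0.57 and 0.77 rad and contact force between the fingers and index_knob above 1 N and velocity of joint index_knob below 0.15 rad/s), for 0.2 s.
2. then in the second stop (value of joint index_knob between 0.92 and 1.12 rad and contact force between the fingers and index_knob above 1 N and velocity of joint index_knob below 0.15 rad/s), for 0.2 s.
3. then in the third stop (value of joint index_knob between 1.27 and 1.47 rad and contact force between the fingers and index_knob above 1 N and velocity of joint index_knob below 0.15 rad/s), for 0.2 s.
At the end, for the whole second after the job is handed in: The wing grip stands still within 0.10 rad of the third stop (1.37 rad) and the fingers are still closed on it (contact force over 1 N, the middle of the fingers within 18 mm of the turning axis seen from above); bottle, tin and loupe within 20 mm of where they stood (value of joint index_knob between 1.27 and 1.47 rad and velocity of joint index_knob between -0.1 and 0.1 rad/s and contact force between the fingers and index_knob above 1 N and distance of each of lens_cleaner, screw_tin, loupe from where it was at the start of the episode below 0.02 m and horizontal distance between the grasp point and knob_grip below 0.018 m); the arm keeps its last pose, push and grip.
It fails at once if the grip is turned past the third stop, over the crest to the fourth (value of joint index_knob above 1.54 rad).
It fails at once if the turntable or its grip is squeezed or pressed with more than 150 N, both fingers added together (contact force between the fingers and index_knob above 150 N).
It fails at once if a bystander is knocked away or over (distance of any of lens_cleaner, screw_tin, loupe from where it was at the start of the episode above 0.02 m or angle between lens_cleaner's own z axis and vertical above 0.5 rad).
It also fails if it takes over 42 s, if anything falls off the work surface, if the arm or the gripper's body presses on something with over 40 N, if the wrist force passes 120 N, or if a joint passes its speed limit or range.

ROBOT

A 6-joint arm with a two-finger parallel gripper is mounted at the origin on a cart in front of the work surface, level with it; the furniture and walls round the work are solid. World frame = base frame: x ahead of the robot, y to its left, z up, the work surface at z = 0. Lengths are in mm, angles in degrees, forces in N, time in s.
With the tool pointing down it reaches from about 350 to 975 mm from the base axis. Payload 17.4 kg.
Tool frame: the origin (TCP) lies midway between the tips of the shut fingers; the grasp point (between the pads) lies 19 mm behind it (arm.hold_point_z is the distance from the TCP to the grasp point, in mm); z points along the fingers, y is the line along which they close (so a half turn about z gives the same grasp; the last joint's range is limited). The gripper opens to 85 mm and grips with 20 to 120 N. Pads are 22 mm wide; open, the fingers measure 114 mm over their backs; the gripper's body (76 mm by 85 mm) begins 54 mm behind the grasp point. The pads swing forward as they close: fully open they stand 13 mm farther back than shut.
Start: joints at [-78.77, 6.646, 82.598, -0, 90.757, -2.166], TCP at [156.371, -656.643, 231.303] pointing down, gripper open.
Joint ranges: [-162.19, 162.19], [-47.58, 125.68], [4.15, 143.07], [-65.23, 245.23], [0.69, 171.88], [-170.13, 170.13]. Speed limits (degrees/s): [108.29, 108.29, 127.2, 180, 180, 180].

INTERFACE

Orientations are given as a 3x3 rotation matrix whose columns are the frame's x, y, z axes.
In Python, from bench import arm, cams, workorder, monitor gives the robot as it stands (arm), with the cameras (cams), the job (workorder) and the readings (monitor).
- The arm moves only by the shell command python3 drive.py 'ROWS' [OPENING] [FORCE]. ROWS is a JSON list of rows, 1 to 12 of them, each an object with the fields x, y, z (the shift in normalised numbers (1 is 800 mm)), yaw (a turn about the tool's z in a scale on which 1.0 is 180 degrees); a field left out counts as zero; each row is the pose to reach, as a shift and turn from the pose commanded when the command began, along the tool's axes at that moment; what a row does not reach only later rows make up. A row lasts 1/12 s, in which the tool goes at most 41.7 mm and 7.16 degrees, less where a joint would pass 70% of its speed; a pose out of reach is approached as far as the arm can. OPENING is the finger opening in mm, set as the command begins (- or left out keeps the last). The fingers move at their own pace and stop on an object; FORCE is the grip in N (left out, the last holds). Time passes only in rows, so rows that do not move let the fingers close. It prints the time, the measured TCP pose, the force, the opening and the grip force at its end. No shift or turn number may pass 1 either way. Input that does not fit is refused with a message, and nothing moves.
- monitor.sense(): the state, without advancing time (a new reading comes with each control period).
- cams.capture(name): name is "scene" or "top"; returns the picture (480x640x3 uint8, red, green, blue); there is no depth.
- cams.calibration(name): a dict with "mtx" (3x3 intrinsics, pixels), "k1" (the pictures are not rectified: a ray, as slopes to the right and down, at radius r is drawn at 1 + k1 r^2 times it, then the intrinsics apply), "eye" and "orientation" of the camera in the world. Camera axes: x right, y down, z forward; pixel columns grow to the right and rows downward; lengths in mm; the calibration is good to about 2 mm. A picture is of the moment at which its call begins. calibration takes no time and is no camera call.
- workorder.close_job(): hands the job in; it is judged then, once.
The state is a dict: "clock": time; "joint_positions": joint angles; "qd": joint speeds; "joint_torque": joint torques, N m; "ee_pos": TCP position; "eef_rot": TCP orientation; "ft_force": force on the tool from outside, world axes, zero at the start; "ft_torque": the same for the moment, N m; "width": finger opening in mm; "grip_force": force on a finger pad.
Only numpy, scipy, OpenCV 4.12 (cv2) and the standard library are available. Lean on these libraries where they do the work, as an engineer would, in place of code of your own. Each camera call takes 0.05 s, during which the arm holds its last target. There are 200 camera calls.

## Working session

There is one attempt and no reset: what is moved stays moved. The work goes in short steps, Python scripts to look and compute and a shell command to move; the robot and the scene stay as the last step left them, time stands still between calls to the robot, and variables do not carry over. Pictures are saved under pics/ and viewed, at most 10 in all, crops included, and the job is handed in when it is done.

```bash
ls; mkdir -p pics
python3 - <<'E'
from bench import arm, cams, workorder, monitor
import cv2
for n in ("scene","top"):
    cv2.imwrite(f"pics/{n}0.png",cams.capture(n)[:,:,::-1]); print(n,cams.calibration(n))
print(monitor.sense()); print(arm.hold_point_z)
E
```

```text
bench.py
drive.py
pics
scene {'mtx': array([[530.60336468,   0.        , 326.88361031],
       [  0.        , 530.60336468, 248.42925311],
       [  0.        ,   0.        ,   1.        ]]), 'k1': -0.07687854108933005, 'eye': array([-427.22907197,  472.6426376 ,  504.63045882]), 'orientation': array([[-0.40306543, -0.36766258,  0.83807069],
       [-0.91495268,  0.14188044, -0.37779827],
       [ 0.01999645, -0.91907245, -0.39358096]])}
top {'mtx': array([[550.87135435,   0.        , 319.31738998],
       [  0.        , 550.87135435, 240.19661096],
       [  0.        ,   0.        ,   1.        ]]), 'k1': -0.08216275791359158, 'eye': array([340.3363267 ,  71.78567932, 948.46097015]), 'orientation': array([[-0.00728109, -0.98924353,  0.14609662],
       [-0.99992816,  0.00859377,  0.00835591],
       [-0.00952155, -0.14602528, -0.98923504]])}
{'clock': 0.1, 'joint_positions': array([-7.87694382e+01,  6.66927555e+00,  8.26321318e+01,  8.52839680e-04,
        9.07565989e+01, -2.16643541e+00]), 'qd': array([-0.06406707, -0.0174422 , -0.07683951, -0.09224335, -0.06692398,
       -0.0196845 ]), 'joint_torque': array([ 1.97010238e-03, -7.33666921e+01, -6.33787394e+01,  8.09851463e-05,
        5.18228539e-03,  1.32307699e-05]), 'ee_pos': array([ 156.34910319, -656.46191645,  230.65841205]), 'eef_rot': array([[ 9.72787984e-01,  2.31697012e-01, -1.82574024e-04],
       [ 2.31697078e-01, -9.72787475e-01,  9.95912782e-04],
       [ 5.31442921e-05, -1.01111386e-03, -9.99999487e-01]]), 'ft_force': array([0.01116277, 0.43782529, 0.56566925]), 'ft_torque': array([ 0.02080773, -0.00129427,  0.06668947]), 'grip_force': 0.0, 'width': 85.26992633942416}
18.700000000000003
```

View pics/scene0.png

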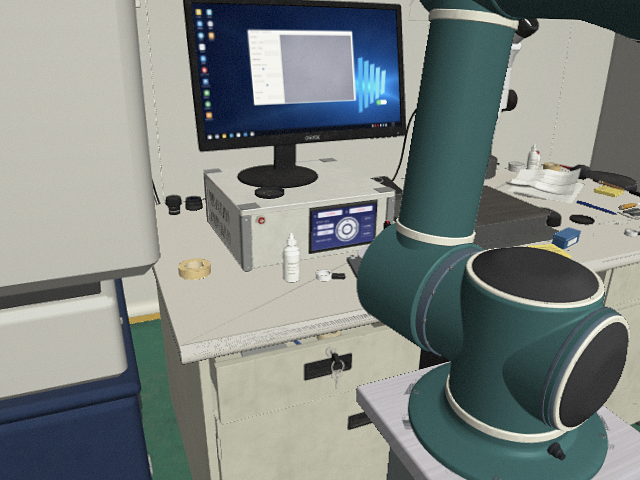

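View pics/top0.png

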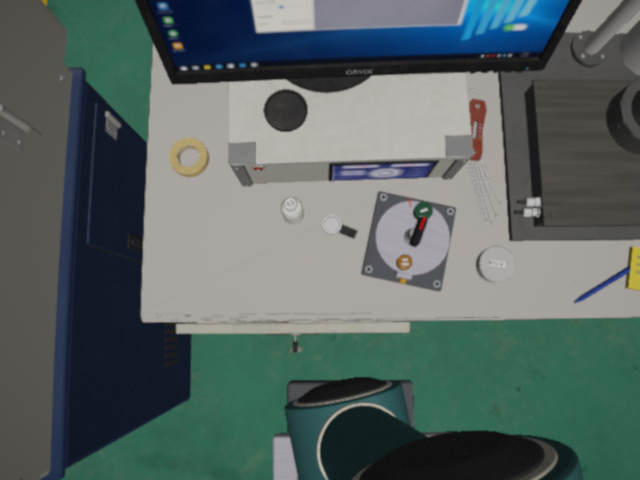

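The top view shows the base plate with corners near (379,193), (455,206), (440,290) and (363,275). The wing grip is near (418,231), the bottle near (292,210), the loupe near (338,227) and the tin near (496,264). In the scene view the arm hides the turntable.

```bash
cat > h.py <<'E'
import numpy as np, cv2
from bench import arm, cams, workorder, monitor
def ray(n,uv):
    c=cams.calibration(n); K=c["mtx"]
    p=cv2.undistortPoints(np.array([[uv]],float),K,np.array([c["k1"],0,0,0.]))[0,0]
    d=c["orientation"]@np.array([p[0],p[1],1]); return c["eye"],d
def at(n,uv,z):
    e,d=ray(n,uv); return e+d*(z-e[2])/d[2]
def proj(n,P):
    c=cams.calibration(n); q=c["orientation"].T@(np.array(P,float)-c["eye"]); s=q[:2]/q[2]
    return s*(1+c["k1"]*(s@s))*c["mtx"][0,0]+c["mtx"][:2,2]
def tri(a,b):
    (e1,d1),(e2,d2)=ray(*a),ray(*b)
    t=np.linalg.lstsq(np.c_[d1,-d2],e2-e1,rcond=None)[0]
    p,q=e1+d1*t[0],e2+d2*t[1]; return (p+q)/2,np.linalg.norm(p-q)
def crop(n,name,x0,y0,w,h,s):
    im=cams.capture(n)[y0:y0+h,x0:x0+w,::-1]
    cv2.imwrite(name,cv2.resize(im,None,fx=s,fy=s,interpolation=cv2.INTER_CUBIC))
E
python3 - <<'E'
from h import *
crop("top","pics/c1.png",355,185,110,112,5)
E
```

```text
(no output)
```

View pics/c1.png

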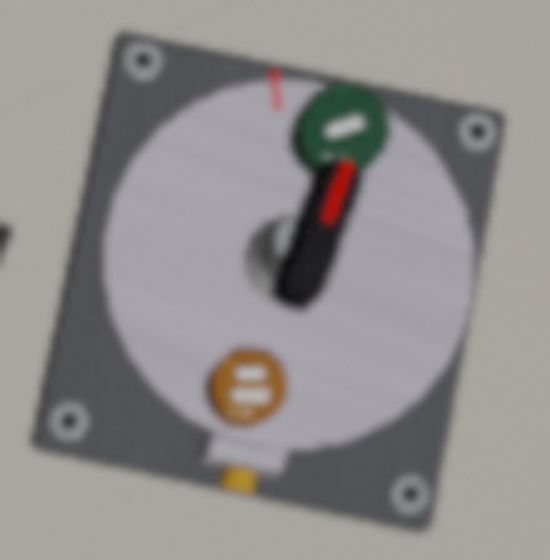

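In the crop the plate bolts are at (143,60), (477,132), (409,494) and (69,421). The grip runs from (345,165) to (297,300) with its red stripe up, and the brass screw is at (240,482).

Run:
```python
from h import *
f=lambda p:(355+(p[0]+.5)/5-.5,185+(p[1]+.5)/5-.5)
b=[at("top",f(p),12) for p in [(143,60),(477,132),(409,494),(69,421)]]
c=np.mean(b,0);print("plate c",c)
for i,j in((0,1),(1,2),(2,3),(3,0)):
    d=b[i]-b[j];print(np.hypot(*d[:2]),np.degrees(np.arctan2(d[1],d[0])))
g=[at("top",f(p),116) for p in [(343,162),(297,297)]]
d=g[0]-g[1];print("grip",g,np.mean(g,0),np.hypot(*d[:2]),np.degrees(np.arctan2(d[1],d[0])))
print("stripe",[at("top",f(p),116) for p in [(348,163),(328,224)]])
print("table",at("top",f((288,263)),48))
for n,p,z in(("bottle",(292,208),60),("tin",(496,264),29),("loupe",(332,225),10),("lhandle",(349,233),6)):print(n,at("top",p,z))
print("scene proj of axis",proj("scene",[*c[:2],104]), proj("scene",[*c[:2],0]))
s=monitor.sense();print(s["ee_pos"])
d=c+[0,0,240-c[2]]-s["ee_pos"];print("tool delta",s["eef_rot"].T@d)
```

```text
plate c [478.35421953 -75.59293356  12.        ]
118.6041438623698 77.12952880687358
128.56436007755178 -12.81842655513944
118.34808508969853 -102.71354780389115
128.88898244495144 167.29546722394548
grip [array([497.97929214, -81.3367069 , 116.        ]), array([456.15174029, -65.74649384, 116.        ])] [477.06551621 -73.54160037 116.        ] 44.63853534293553 -20.44172888869603
stripe [array([497.65419897, -82.87092881, 116.        ]), array([478.67264301, -76.02429298, 116.        ])]
table [476.99964747 -74.36041684  48.        ]
bottle [525.51441578 123.86952185  60.        ]
tin [ 432.97222208 -218.0548156    29.        ]
loupe [505.30235842  57.59123497  10.        ]
lhandle [491.68017244  28.23354208   6.        ]
scene proj of axis [387.53221634 228.3726827 ] [384.45724081 272.57603596]
[ 156.34807871 -656.50147667  230.74180157]
tool delta [ 447.82259095 -490.51561623   -8.81825839]
```

Turntable axis is near (478,-75), base yaw is -12.8° and grip yaw about -20.4°, so the knob stands at about 0.13 rad. I'll approach with tool x at yaw +159.6°, because the other half turn would exceed joint 6's range. That means moving in the tool frame by (448,-490) with a turn of -146°.

Units first: shifts go in shares of 800 mm and turns go in shares of 180 degrees. So -490 mm / 800 = -0.6125, 448 mm / 800 = 0.56, -146 degrees / 180 = -0.8111.

```bash
python3 drive.py '[{"x":0.56, "y":-0.6125, "yaw":-0.8111}, {"x":0.56, "y":-0.6125, "yaw":-0.8111}, {"x":0.56, "y":-0.6125, "yaw":-0.8111}, {"x":0.56, "y":-0.6125, "yaw":-0.8111}, {"x":0.56, "y":-0.6125, "yaw":-0.8111}, {"x":0.56, "y":-0.6125, "yaw":-0.8111}, {"x":0.56, "y":-0.6125, "yaw":-0.8111}, {"x":0.56, "y":-0.6125, "yaw":-0.8111}, {"x":0.56, "y":-0.6125, "yaw":-0.8111}, {"x":0.56, "y":-0.6125, "yaw":-0.8111}, {"x":0.56, "y":-0.6125, "yaw":-0.8111}, {"x":0.56, "y":-0.6125, "yaw":-0.8111}]' 85 25
python3 - <<'E'
from h import *
s=monitor.sense();R=s["eef_rot"];print(s["ee_pos"],np.degrees(np.arctan2(R[1,0],R[0,0])))
cv2.imwrite("pics/scene1.png",cams.capture("scene")[:,:,::-1])
E
```

```text
clock: 1.15
ee_pos: [399.4, -217.6, 231.4]
eef_rot: [[-0.168, 0.986, 0.0], [0.986, 0.168, -0.0], [-0.0, 0.0, -1.0]]
ft_force: [0.1, -0.6, -0.8]
width: 84.7
grip_force: 0.0
[ 399.41755788 -217.55302915  231.4081102 ] 99.67812176050036
```

View pics/scene1.png

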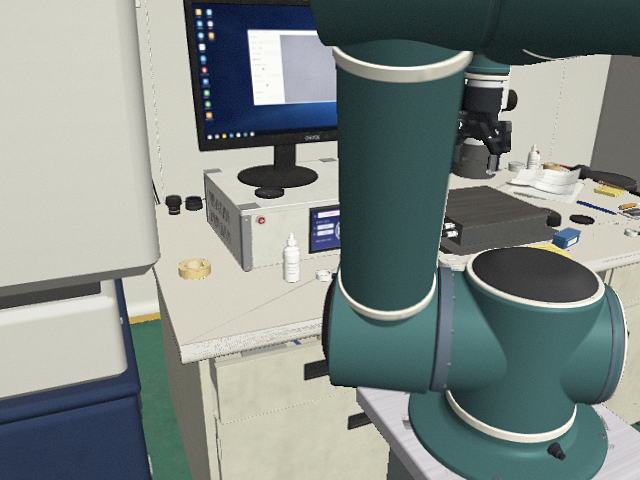

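The upper arm still hides the turntable at (388,250). I'll swing to y≈+100 so it clears the scene camera's view.

Scaled: 301 mm / 800 = 0.3763, 123 mm / 800 = 0.1538, -60 degrees / 180 = -0.3333.

```bash
python3 drive.py '[{"x":0.3763, "y":0.1538, "z":0.025, "yaw":-0.3333}, {"x":0.3763, "y":0.1538, "z":0.025, "yaw":-0.3333}, {"x":0.3763, "y":0.1538, "z":0.025, "yaw":-0.3333}, {"x":0.3763, "y":0.1538, "z":0.025, "yaw":-0.3333}, {"x":0.3763, "y":0.1538, "z":0.025, "yaw":-0.3333}, {"x":0.3763, "y":0.1538, "z":0.025, "yaw":-0.3333}, {"x":0.3763, "y":0.1538, "z":0.025, "yaw":-0.3333}, {"x":0.3763, "y":0.1538, "z":0.025, "yaw":-0.3333}, {"x":0.3763, "y":0.1538, "z":0.025, "yaw":-0.3333}, {"x":0.3763, "y":0.1538, "z":0.025, "yaw":-0.3333}, {"x":0.3763, "y":0.1538, "z":0.025, "yaw":-0.3333}]'
python3 - <<'E'
from h import *
crop("scene","pics/s2.png",310,180,160,120,5)
E
```

```text
clock: 2.12
ee_pos: [471.5, 97.4, 211.1]
eef_rot: [[-0.935, 0.354, -0.0], [0.354, 0.935, -0.0], [0.0, -0.0, -1.0]]
ft_force: [-0.1, 0.1, -0.2]
width: 85.1
grip_force: 0.0
```

View pics/s2.png

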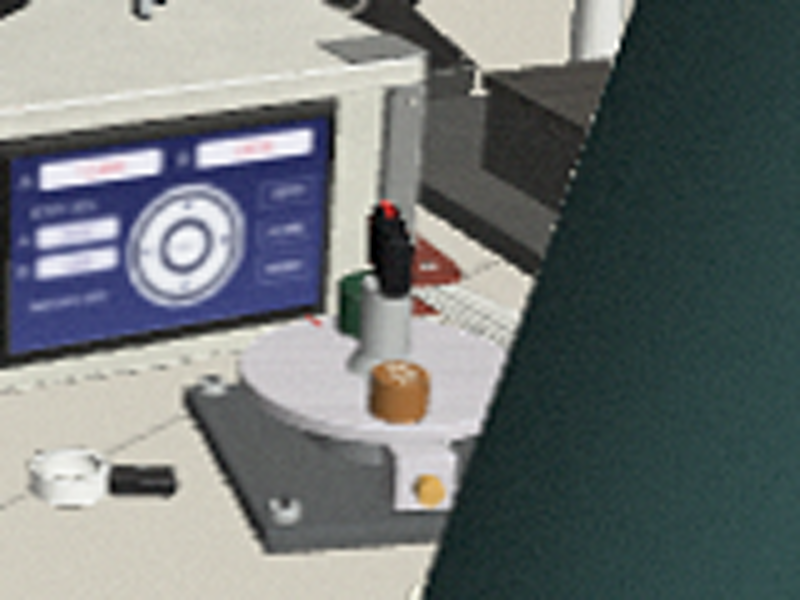

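The turntable is now in view. In the crop the grip's stripe end is at (386,204), the bar's underside is near (392,295), the brass screw is at (430,490), and the orange mount's top is at (401,372). I'll triangulate against the top view.

Run:
```python
from h import *
f=lambda p:("top",(355+(p[0]+.5)/5-.5,185+(p[1]+.5)/5-.5))
g=lambda p:("scene",(310+(p[0]+.5)/5-.5,180+(p[1]+.5)/5-.5))
for n,a,b in(("stripe end",(348,163),(386,204)),("screw",(240,490),(430,490)),("orange top",(249,383),(401,374)),("bolt2",(69,421),(286,508)),("bolt1",(143,60),(213,384))):
    print(n,*tri(f(a),g(b)))
for z in(116,104,88): print(z,(proj("scene",[478,-75,z])-[310,180])*5,(proj("top",[478,-75,z])-[355,185])*5)
s=monitor.sense();R=s["eef_rot"];print(np.degrees(np.arctan2(R[1,0],R[0,0])),"delta",R.T@(np.array([477.5,-75,150])-s["ee_pos"]))
```

```text
stripe end [497.75702613 -83.60180745 114.27159832] 0.9315194805428871
screw [404.01129253 -58.87819973  24.98781824] 1.5737028610161345
orange top [435.13489261 -58.44107719  64.22110554] 1.3169854589718426
bolt2 [427.99794988  -3.82598527  15.72697249] 1.0752576352093155
bolt1 [553.42395866 -32.25582269  14.71905072] 1.2612119170150704
116 [388.68237866 215.77963084] [322.74943743 224.19055444]
104 [386.86052001 242.32201998] [316.19143342 230.54099158]
88 [384.44749816 277.37448144] [307.72294023 238.740267  ]
159.17751060274057 delta [ -66.72340977 -158.5349911    61.28113248]
```

Triangulated heights agree with the text: stripe 114 mm, mount 64 mm, bolts 15 mm. I'll move over the axis, then straight down.

Scaled: -158.5 mm / 800 = -0.1981, -67 mm / 800 = -0.0838, -0.5 degrees / 180 = -0.0028.

```bash
python3 drive.py '[{"x":-0.0838, "y":-0.1981, "yaw":-0.0028}, {"x":-0.0838, "y":-0.1981, "yaw":-0.0028}, {"x":-0.0838, "y":-0.1981, "yaw":-0.0028}, {"x":-0.0838, "y":-0.1981, "yaw":-0.0028}, {"x":-0.0838, "y":-0.1981, "yaw":-0.0028}, {"x":-0.0838, "y":-0.1981, "z":0.05, "yaw":-0.0028}, {"x":-0.0838, "y":-0.1981, "z":0.05, "yaw":-0.0028}, {"x":-0.0838, "y":-0.1981, "z":0.05, "yaw":-0.0028}, {"x":-0.0838, "y":-0.1981, "z":0.05, "yaw":-0.0028}]'
python3 - <<'E'
from h import *
crop("top","pics/t3.png",330,165,160,120,5)
s=monitor.sense();R=s["eef_rot"];print(s["ee_pos"],np.degrees(np.arctan2(R[1,0],R[0,0])),"delta",R.T@(np.array([478,-75,85.5])-s["ee_pos"]))
E
```

```text
clock: 2.92
ee_pos: [478.4, -74.7, 172.8]
eef_rot: [[-0.938, 0.346, 0.001], [0.346, 0.938, -0.0], [-0.001, 0.0, -1.0]]
ft_force: [-0.4, 0.1, 0.3]
width: 84.8
grip_force: 0.0
[478.78279446 -74.48816556 173.2342614 ] 159.81069901883615 delta [ 0.7144885  -0.77557638 87.73290918]
```

View pics/t3.png

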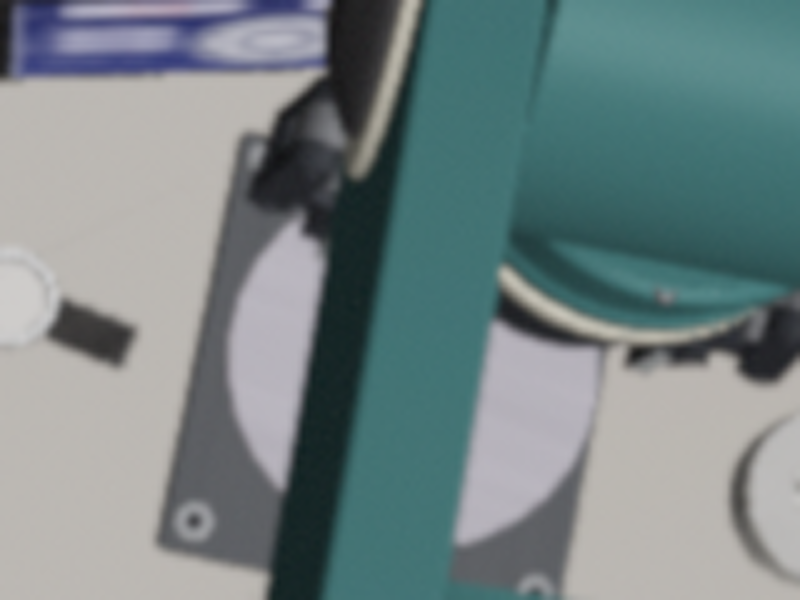

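The arm covers the grip, but the fingers straddle the turntable and stay clear of the loupe and tin. I'll descend and close gently.

Scaled: 87.5 mm / 800 = 0.1094, 80 mm / 800 = 0.1.

```bash
python3 drive.py '[{"x":0.0006, "y":-0.0006, "z":0.0375}, {"x":0.0006, "y":-0.0006, "z":0.075}, {"x":0.0006, "y":-0.0006, "z":0.1}, {"x":0.0006, "y":-0.0006, "z":0.1094}, {"x":0.0006, "y":-0.0006, "z":0.1094}, {"x":0.0006, "y":-0.0006, "z":0.1094}, {"x":0.0006, "y":-0.0006, "z":0.1094}]' 85 30
python3 drive.py '[{}, {}, {}, {}, {}, {}, {}, {}, {}]' 5 30
python3 -c "
from h import *
s=monitor.sense();R=s['eef_rot'];print(s['ee_pos'],np.degrees(np.arctan2(R[1,0],R[0,0])),s['ft_force'],s['ft_torque'],s['grip_force'],s['width'])"
```

```text
clock: 3.55
ee_pos: [478.7, -74.8, 86.0]
eef_rot: [[-0.939, 0.344, 0.003], [0.344, 0.939, -0.001], [-0.003, 0.0, -1.0]]
ft_force: [0.0, 0.1, -0.5]
width: 84.6
grip_force: 0.0
clock: 4.3
ee_pos: [477.6, -75.3, 84.1]
eef_rot: [[-0.939, 0.345, -0.0], [0.345, 0.939, -0.001], [-0.0, -0.001, -1.0]]
ft_force: [-2.3, -5.2, 4.3]
width: 18.4
grip_force: 29.2
[477.6232489  -75.34700637  84.11038333] 159.82662899054205 [-2.2674234  -5.24628171  4.32682177] [-0.88350469  0.55984551  0.03707229] 29.166423976421356 18.405146264615105
```

```bash
python3 drive.py '[{}, {}, {}, {}, {}, {}]' 5 30
python3 -c "
from h import *
s=monitor.sense();R=s['eef_rot'];print(s['ft_torque'])
crop('scene','pics/s4.png',340,190,100,75,8)"
```

```text
clock: 4.8
ee_pos: [477.6, -75.3, 84.1]
eef_rot: [[-0.939, 0.345, -0.0], [0.345, 0.939, -0.001], [-0.0, -0.001, -1.0]]
ft_force: [-2.9, -4.5, 3.5]
width: 18.9
grip_force: 29.2
[-0.87964807  0.59051197  0.04149223]
```

View pics/s4.png

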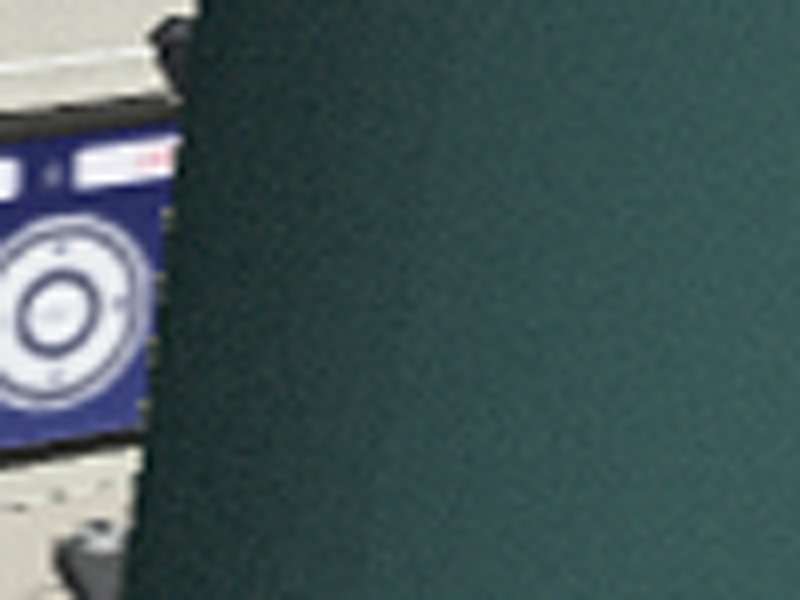

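The arm hides the grip here. A width of 18.9 mm where 14 was expected suggests the fingertips, at z=84, are pinching the 22 mm neck below 88 mm. I'll open, rise 6 mm and grip again.

Scaled: -6 mm / 800 = -0.0075.

```bash
python3 drive.py '[{}, {}, {}, {"z":-0.0075}, {"z":-0.0075}, {"z":-0.0075}]' 40 30
python3 drive.py '[{}, {}, {}, {}, {}, {}, {}, {}, {}, {}]' 5 30
python3 -c "
from h import *
s=monitor.sense();R=s['eef_rot'];print(s['ft_torque'],np.degrees(np.arctan2(R[1,0],R[0,0])))"
```

```text
clock: 5.35
ee_pos: [478.0, -74.8, 90.3]
eef_rot: [[-0.939, 0.345, 0.001], [0.345, 0.939, -0.0], [-0.001, 0.0, -1.0]]
ft_force: [0.3, 0.8, 0.3]
width: 39.9
grip_force: 0.0
clock: 6.18
ee_pos: [477.6, -75.4, 89.9]
eef_rot: [[-0.939, 0.345, -0.0], [0.345, 0.939, -0.001], [-0.0, -0.001, -1.0]]
ft_force: [-2.7, -5.8, 3.1]
width: 13.4
grip_force: 32.3
[-0.84003381  0.31398017  0.04121098] 159.82699248087292
```

Width is now 13.4 mm, so the fingers are on the bar. The knob is at about 0.13 rad, so stop 1 needs a turn of about +30.8°.

Scaled: 30 degrees / 180 = 0.1667.

```bash
python3 drive.py '[{"yaw":0.0167}, {"yaw":0.0333}, {"yaw":0.05}, {"yaw":0.0667}, {"yaw":0.0833}, {"yaw":0.1}, {"yaw":0.1111}, {"yaw":0.1222}, {"yaw":0.1333}, {"yaw":0.1444}, {"yaw":0.1556}, {"yaw":0.1667}]'
python3 drive.py '[{"yaw":0.0044}, {"yaw":0.0044}, {"yaw":0.0044}, {"yaw":0.0044}, {"yaw":0.0044}, {"yaw":0.0044}, {"yaw":0.0044}, {"yaw":0.0044}]'
python3 -c "
from h import *
s=monitor.sense();R=s['eef_rot'];print(s['ft_torque'],np.degrees(np.arctan2(R[1,0],R[0,0])))
crop('top','pics/t5.png',350,180,120,120,5)"
```

```text
clock: 7.18
ee_pos: [477.5, -75.5, 89.9]
eef_rot: [[-0.639, 0.769, -0.0], [0.769, 0.639, -0.002], [-0.001, -0.001, -1.0]]
ft_force: [-3.3, -8.3, 3.0]
width: 13.2
grip_force: 32.3
clock: 7.85
ee_pos: [477.5, -75.5, 89.9]
eef_rot: [[-0.63, 0.777, -0.0], [0.777, 0.63, -0.002], [-0.001, -0.001, -1.0]]
ft_force: [-4.5, -7.3, 2.6]
width: 13.4
grip_force: 32.4
[-1.02756187  0.54979815  0.02282883] 129.0260503491917
```

View pics/t5.png

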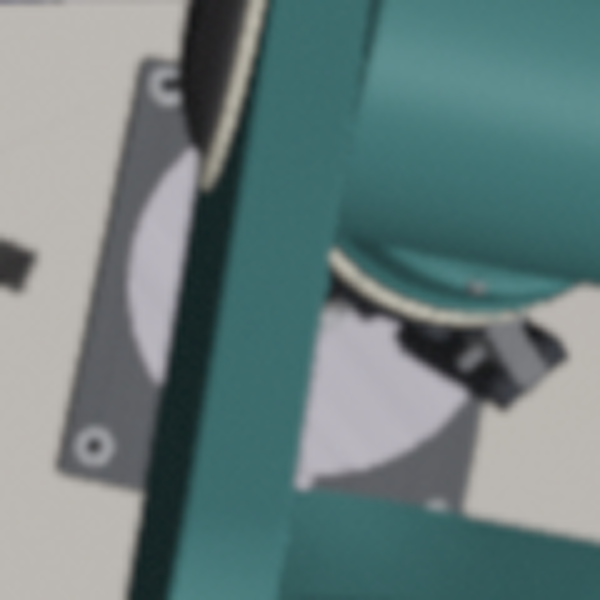

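The arm still covers the grip, but the brushed lines on the turntable have turned with the gripper by about 30°, so it isn't slipping. I'll go on to stop 2 (+20°), reading the wrist moment on the way to feel the click.

Scaled: 4 degrees / 180 = 0.0222.

```bash
T='from bench import arm, cams, workorder, monitor;s=monitor.sense();print("Tz",s["ft_torque"][2])'
python3 drive.py '[{"yaw":0.0111}, {"yaw":0.0222}, {"yaw":0.0222}, {"yaw":0.0222}]' >/dev/null; python3 -c "$T"
python3 drive.py '[{"yaw":0.0111}, {"yaw":0.0222}, {"yaw":0.0222}, {"yaw":0.0222}]' >/dev/null; python3 -c "$T"
python3 drive.py '[{"yaw":0.0111}, {"yaw":0.0222}, {"yaw":0.0222}, {"yaw":0.0222}]' >/dev/null; python3 -c "$T"
python3 drive.py '[{"yaw":0.0111}, {"yaw":0.0222}, {"yaw":0.0222}, {"yaw":0.0222}]' >/dev/null; python3 -c "$T"
python3 drive.py '[{"yaw":0.0111}, {"yaw":0.0222}, {"yaw":0.0222}, {"yaw":0.0222}, {"yaw":0.0222}, {"yaw":0.0222}, {"yaw":0.0222}, {"yaw":0.0222}, {"yaw":0.0222}, {"yaw":0.0222}]'; python3 -c "$T"
```

```text
Tz 0.11652568585043704
Tz 0.08942372653285291
Tz 0.11081095462862375
Tz 0.05097469584451689
clock: 10.07
ee_pos: [477.4, -75.6, 89.9]
eef_rot: [[-0.326, 0.945, -0.001], [0.945, 0.326, -0.002], [-0.001, -0.001, -1.0]]
ft_force: [-4.3, -8.3, 3.4]
width: 13.4
grip_force: 32.4
Tz 0.16148661231731257
```

The grip now stands at about 1.02 rad, rested in stop 2. On to stop 3, +20°.

Scaled: 20 degrees / 180 = 0.1111.

```bash
python3 drive.py '[{"yaw":0.0111}, {"yaw":0.0222}, {"yaw":0.0333}, {"yaw":0.0444}, {"yaw":0.0556}, {"yaw":0.0667}, {"yaw":0.0778}, {"yaw":0.0889}, {"yaw":0.0944}, {"yaw":0.1}, {"yaw":0.1056}, {"yaw":0.1111}]'
python3 drive.py '[{}, {}, {}, {}, {}, {}, {}, {}]'
python3 -c "
from h import *
s=monitor.sense();R=s['eef_rot'];print(s['ft_torque'],np.degrees(np.arctan2(R[1,0],R[0,0])))
crop('top','pics/t6.png',270,170,260,130,3)"
```

```text
clock: 11.07
ee_pos: [477.3, -75.6, 89.9]
eef_rot: [[0.018, 1.0, -0.001], [1.0, -0.018, -0.002], [-0.002, -0.001, -1.0]]
ft_force: [-7.1, -9.2, 4.6]
width: 13.4
grip_force: 32.6
clock: 11.73
ee_pos: [477.3, -75.6, 89.9]
eef_rot: [[0.017, 1.0, -0.001], [1.0, -0.017, -0.002], [-0.002, -0.001, -1.0]]
ft_force: [-6.5, -7.2, 3.2]
width: 13.4
grip_force: 32.5
[-1.18056406  0.87668436  0.16497908] 89.03257042139963
```

View pics/t6.png

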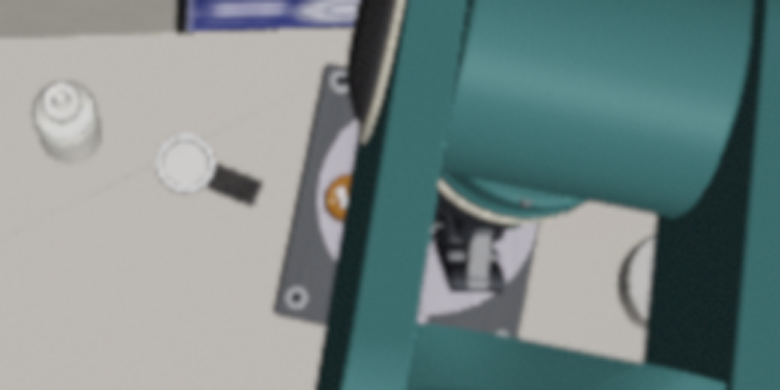

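The orange mount has come round to about (341,198) in the crop, which is full-image (383,236). The bottle and loupe are where they were, and the visible part of the tin looks undisturbed. I'll compare the mount's place with the expected one, then hand in.

```bash
python3 -c "
from h import *
for a in (79,84,89,94,99):
    r=np.radians(a); print(a,(proj('top',[478+46*np.cos(r),-75+46*np.sin(r),66])-[270,170])*3)"
```

```text
79 [349.22991817 179.41259961]
84 [348.32121082 186.65883413]
89 [348.05541606 193.97619637]
94 [348.43584003 201.30899019]
99 [349.46084554 208.60117958]
```

```bash
python3 -c "
from bench import arm, cams, workorder, monitor
print(workorder.close_job())"
```

```text
the job is handed in; nothing more can be done
None
```

I turned the wing grip clockwise, rested it in stops 1, 2 and 3, and handed the job in with it still held at about 32 N in stop 3, roughly 1.37 rad from the gripper angle (about 1.33 by a camera check); bottle and loupe look unmoved, tin mostly hidden by the arm, and no verdict came back.

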